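# Park the rocking stamp

## Robot

A 6-joint arm with a two-finger parallel gripper is mounted at the origin on the work surface. World frame = base frame: x ahead of the robot, y to its left, z up, the work surface at z = 0. Lengths are in m, angles in rad, forces in N, time in s.
With the tool pointing down it reaches from about 0.325 to 0.9 m from the base axis. Payload 6.1 kg.
Tool frame: the origin (TCP) lies midway between the tips of the shut fingers; the grasp point (between the pads) lies 19 mm behind it; x points along the fingers, y is the direction in which the jaws open and shut, and the axes are right-handed (so a half turn about x gives the same grasp; the last joint's range is limited). The gripper opens to 85 mm and grips with 20 to 120 N. Pads are 22 mm wide; open, the fingers measure 114 mm over their backs; the gripper's body (76 mm by 85 mm) begins 54 mm behind the grasp point. The pads swing forward as they close: fully open they stand 13 mm farther back than shut.
Start: joints at [-1.476, 0.22, 1.526, -0, 1.395, -0.126], TCP at [0.137, -0.61, 0.231] pointing down, gripper open.
Joint ranges: [-2.98, 2.98], [-0.91, 2.08], [0.09, 2.57], [-1.24, 4.39], [0.2, 2.65], [-2.68, 2.68]. Speed limits (rad/s): [2.57, 2.57, 3.01, 3.14, 3.14, 3.14].

## Interface

Orientations are given as [roll, pitch, yaw] about the fixed x, y, z axes, in that order (R = Rz(yaw) Ry(pitch) Rx(roll)).
In Python, from plant import movep, move_l, set_joints, gripper_to, hold, inverse_kinematics, observe, get_image, get_calibration, Unreachable, job_done gives the robot as it stands. Calls block until the motion is done:
- movep(position, orientation): joint-space move of the TCP to a pose.
- move_l(position, feed=0.15, rotation=None, max_force=None): straight line of the TCP; rotation=None keeps the orientation; feed is the mean speed in m/s. With max_force (N) it stops when the force on the tool has changed by that much, and returns True; else False.
- set_joints(angles): joint-space move.
- gripper_to(opening, f_grip=None): finger opening in m; f_grip is the grip in N (None keeps the last); returns when the fingers have stopped.
- hold(seconds).
- inverse_kinematics(position, orientation): joint angles nearest the present ones, or None.
- observe(): the state.
- get_image(name): name is "scene" or "top"; returns (picture, depth): 384x512x3 uint8, red, green, blue; 384x512 float32, m along the optical axis (not along the pixel's ray), 0 where there is no reading.
- get_calibration(name): a dict with "intrinsics" (3x3 intrinsics, pixels), "world_from_camera" (4x4, takes a point from camera to world coordinates). Camera axes: x right, y down, z forward; pixel columns grow to the right and rows downward; lengths in m; the calibration is good to about 2 mm. A picture is of the moment at which its call begins. get_calibration takes no time and is no camera call.
A pose or a line that the arm cannot do raises Unreachable and nothing moves.
- job_done(): hands the job in, once; it reports no verdict.
The state is a dict: "time_s": time; "q": joint angles; "joint_velocities": joint speeds; "joint_torque": joint torques, N m; "eef_pos": TCP position; "tcp_rot": TCP orientation; "ft_force": force on the tool from outside, world axes, zero at the start; "torque": the same for the moment, N m; "opening": finger opening in m.
Only numpy, scipy, OpenCV 4.12 (cv2) and the standard library are available. Lean on these libraries where they do the work, as an engineer would, in place of code of your own. Each camera call takes 0.05 s, during which the arm holds its last target.

## Task

The rocker stamp, the wooden one with the curved foot, has been left rocking on the desk. Take hold of it between the fingers to steady it, then lay it down on its flat side in the middle of the cork mat and let go. Leave the flat-footed block stamp where it stands.

Things in the scene. Friction and masses are not known exactly. Their poses are not given: they have to be found in the camera images.
- stamp: rocker stamp, pale wood, 66 mm tall, 50 mm long, ~0.1 kg. Black rubber foot: convex, radius 55 mm about an axis along its length; at the start it keeps rocking on it up to 10 degrees each way. One side flat, the back bulges. Origin: lowest point of the foot when upright, mid length. y: along its length (level, plane ends at +-25); z: to its top; x: from flat side to back (back at +19 mm)
- stamp_flat (a point): centre of the rocker stamp's flat side: x = -16, y = 0, z = 32 mm in its frame (same axes). The flat side, the plane x = -16 mm from the foot's edge at z = 2.5 mm up to z = 60 mm, faces the robot at the start, within 35 degrees. Centre of mass near x = 0, z = 32 mm: tipped over the foot's edge by over 30 degrees towards the flat side, it falls onto it by itself
- cork_mat: square cork mat, 150 x 150 mm, 6 mm thick, fixed to the desk, empty at the start. Origin: centre of its underside; z up, x and y along its edges
- block: bystander: block stamp of the same pale wood with a flat black rubber foot, a plain box 44 mm (x) by 70 mm (y) by 54 mm tall that stands still. Origin: centre of its underside, z up
Mind the look-alikes: they are no part of the job. There is more than one size of the cork_mat; the job needs the largest.

How it is judged:
By the outcome, as a careful person would: the job done as asked, in the order asked, and still so for the second after the job is handed in, with the robot touching nothing.
It also fails if it takes over 40 s, if anything falls off the work surface, if the arm or the gripper's body presses on something with over 40 N, if the wrist force passes 120 N, or if a joint passes its speed limit or range.

## Working session

There is one attempt and no reset: what is moved stays moved. The work goes in short steps, each a Python script; the robot and the scene stay as the last script left them, time stands still between calls to the robot, and variables do not carry over. Pictures are saved under pics/ and viewed, and the job is handed in when it is done.

```bash
ls; mkdir -p pics; python3 - <<'E'
from plant import *
import cv2, numpy as np
for n in ("scene","top"):
    p,d=get_image(n); c=get_calibration(n)
    cv2.imwrite(f"pics/{n}0.png",cv2.cvtColor(p,cv2.COLOR_RGB2BGR)); np.save(f"/tmp/{n}0.npy",d)
    print(n,np.round(c["intrinsics"],1).tolist(),np.round(c["world_from_camera"],3).tolist())
s=observe();print(s["time_s"],s["opening"],s["tcp_rot"])
E
```

```text
pics
scene [[461.8, 0.0, 253.1], [0.0, 461.8, 193.8], [0.0, 0.0, 1.0]] [[-0.533, 0.612, -0.584, 1.132], [0.846, 0.378, -0.376, 0.437], [-0.01, -0.695, -0.719, 0.844], [0.0, 0.0, 0.0, 1.0]]
top [[398.4, 0.0, 258.3], [0.0, 398.4, 197.6], [0.0, 0.0, 1.0]] [[-0.017, -0.997, 0.077, 0.41], [-1.0, 0.018, 0.02, 0.028], [-0.022, -0.077, -0.997, 1.116], [0.0, 0.0, 0.0, 1.0]]
0.1 0.08513374277768192 [-1.69703297  1.56900115  1.66535824]
```

View pics/scene0.png

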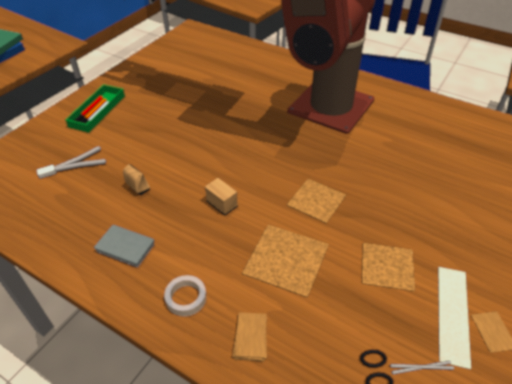

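View pics/top0.png

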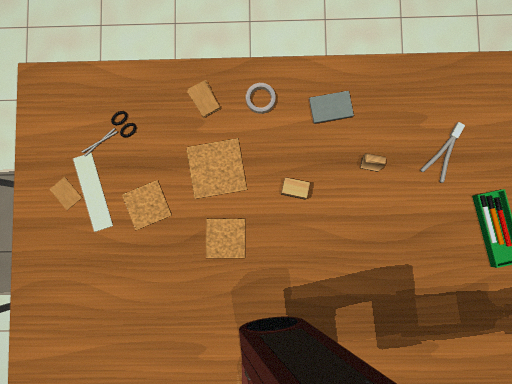

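Candidates: for the rocker, top view (373,162) with the curved profile, or (296,188), a plain box and so the block. For the mat, (216,168) is the largest; (147,204) and (225,238) are smaller. Next I'll measure these and check close crops.

```bash
cat > h.py <<'E'
from plant import *
import cv2, numpy as np
def cloud(n,d):
    c=get_calibration(n);K=c["intrinsics"];T=c["world_from_camera"]
    K=np.array(K);T=np.array(T)
    v,u=np.mgrid[0:d.shape[0],0:d.shape[1]]
    P=np.stack([(u-K[0,2])/K[0,0]*d,(v-K[1,2])/K[1,1]*d,d],-1)
    return P@T[:3,:3].T+T[:3,3]
def project(n,p):
    c=get_calibration(n);K=np.array(c["intrinsics"]);T=np.linalg.inv(np.array(c["world_from_camera"]))
    q=K@(T[:3,:3]@np.asarray(p)+T[:3,3]);return q[:2]/q[2]
def crop(n,p,name,c,r=40,s=7):
    x,y=int(c[0]),int(c[1]); 
    im=p[max(0,y-r):y+r,max(0,x-r):x+r]
    cv2.imwrite(f"pics/{name}.png",cv2.cvtColor(cv2.resize(im,None,fx=s,fy=s,interpolation=cv2.INTER_CUBIC),cv2.COLOR_RGB2BGR))
def rect(W,m):
    P=W[m][:,:2].astype(np.float32); 
    return cv2.minAreaRect(P*1000)
E
python3 - <<'E'
from h import *
p=cv2.cvtColor(cv2.imread("pics/top0.png"),cv2.COLOR_BGR2RGB);q=cv2.cvtColor(cv2.imread("pics/scene0.png"),cv2.COLOR_BGR2RGB)
a=cv2.resize(p[130:200,340:410],(390,390),interpolation=cv2.INTER_CUBIC)
b=cv2.resize(q[145:215,100:170],(390,390),interpolation=cv2.INTER_CUBIC)
cv2.imwrite("pics/crop0.png",cv2.cvtColor(np.hstack([a,b]),cv2.COLOR_RGB2BGR))
for n in("top","scene"):
    d=np.load(f"/tmp/{n}0.npy");W=cloud(n,d)
    print(n,(d==0).sum())
    regs={"top":dict(rock=(345,405,140,185),block=(270,325,168,210),mat=(180,252,130,205),m2=(115,178,172,237),m3=(198,252,210,265)),
          "scene":dict(rock=(110,165,155,205),block=(195,245,170,220),mat=(240,335,220,298),m2=(355,420,238,296),m3=(285,350,175,225))}[n]
    for k,(u0,u1,v0,v1) in regs.items():
        w=W[v0:v1,u0:u1].reshape(-1,3);dd=d[v0:v1,u0:u1].ravel()>0
        w=w[dd]
        table=np.median(w[:,2][w[:,2]<np.median(w[:,2])+.003])
        print(k,"z pct",np.round(np.percentile(w[:,2],[1,10,30,50,70,90,99]),4))
        m=w[:,2]>(.012 if k in("rock","block") else .003)
        if m.sum()>5: print("   ",m.sum(),[np.round(x,1) for x in cv2.minAreaRect((w[m][:,:2]*1000).astype(np.float32))], w[m].mean(0).round(4))
E
```

```text
top 817
rock z pct [-0.0053 -0.0031 -0.0013 -0.      0.0014  0.0327  0.0671]
    333 [array([ 586.5, -263.1]), array([51.3, 35.9]), np.float64(76.1)] [ 0.5827 -0.2595  0.0519]
block z pct [-0.0047 -0.0027 -0.0009  0.0004  0.0021  0.0533  0.0569]
    459 [array([518. , -50.8]), array([69.9, 44.5]), np.float64(77.1)] [ 0.5163 -0.0501  0.0517]
mat z pct [-0.0045 -0.0019  0.0004  0.003   0.0054  0.0076  0.0102]
    2697 [array([585.2, 170.4]), array([202.1, 211.5]), np.float64(89.1)] [0.5813 0.1681 0.0061]
m2 z pct [-0.0049 -0.0022 -0.0003  0.0012  0.0032  0.0056  0.0081]
    1283 [array([483.8, 367.1]), array([176.9, 181.9]), np.float64(89.6)] [0.4824 0.3665 0.0051]
m3 z pct [-0.0044 -0.0019  0.0003  0.002   0.0038  0.0058  0.0082]
    1133 [array([388.1, 146. ]), array([148.6, 149.6]), np.float64(89.7)] [0.3844 0.1442 0.005 ]
scene 768
rock z pct [-0.002  -0.0003  0.0012  0.0022  0.0033  0.0447  0.0689]
    454 [array([ 588.1, -264.8]), array([55.5, 38. ]), np.float64(75.6)] [ 0.5957 -0.2564  0.0488]
block z pct [-0.0017  0.0001  0.0015  0.0027  0.0111  0.0548  0.0579]
    734 [array([518.6, -51.9]), array([73.4, 46.8]), np.float64(79.2)] [ 0.5256 -0.0449  0.0445]
mat z pct [-0.0015  0.0003  0.002   0.0047  0.0072  0.0088  0.0106]
    4413 [array([571.5, 168.1]), array([212.3, 223.9]), np.float64(31.8)] [0.5818 0.1694 0.0069]
m2 z pct [-0.0014  0.0004  0.0022  0.0042  0.0057  0.0072  0.0091]
    2315 [array([478.7, 365.4]), array([171.4, 143.4]), np.float64(23.5)] [0.4828 0.3657 0.0057]
m3 z pct [-0.0019  0.0001  0.0018  0.0033  0.0053  0.0072  0.0092]
    1736 [array([378.2, 144. ]), array([173.2, 165. ]), np.float64(29.5)] [0.3849 0.144  0.0056]
```

View pics/crop0.png

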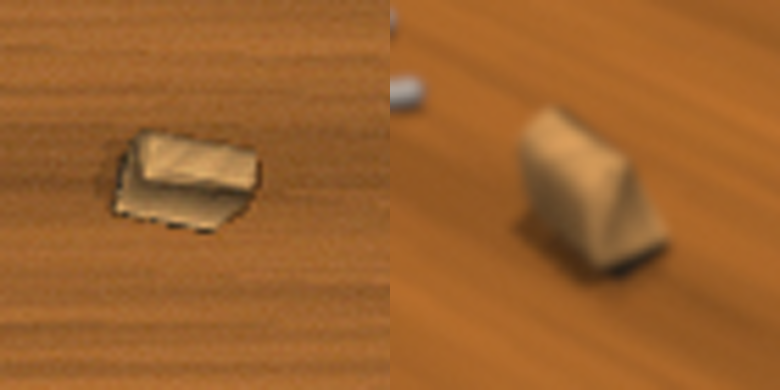

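Left crop: the rocker, with its flat side facing the robot (lower in the picture) and the top leaning away. Right crop: its back, with the dark curved foot. Both views put it at (0.587, -0.263) with a height of 66 mm and a 51×36 mm footprint. The block is at (0.518, -0.051), 70×44×54 mm. Next I'll sample the rocking, get the mat centre and check reach.

```bash
cat >> h.py <<'E'
def cork(p,box):
    u0,u1,v0,v1=box
    hsv=cv2.cvtColor(p,cv2.COLOR_RGB2LAB)[v0:v1,u0:u1].astype(float)
    return hsv
E
python3 - <<'E'
from h import *
from scipy.spatial.transform import Rotation as Ro
psi=np.radians(-13.5);ex=np.array([np.cos(psi),np.sin(psi)]);ey=np.array([-np.sin(psi),np.cos(psi)])
for i in range(9):
    p,d=get_image("top");W=cloud("top",d)[140:185,345:405].reshape(-1,3);W=W[d[140:185,345:405].ravel()>0]
    m=W[:,2]>.012;w=W[m];a=w[:,:2]@ex;b=w[:,:2]@ey;t=w[:,2]>.055
    r=cv2.minAreaRect((w[:,:2]*1000).astype(np.float32))
    print(np.round([a.min(),a.max(),b.min(),b.max(),a[t].mean(),b[t].mean(),w[:,2].max()],4),np.round(r[1],1),round(r[2],1))
    if i in(0,3,6): np.save(f"/tmp/t{i}.npy",d);
cv2.imwrite("pics/top1.png",cv2.cvtColor(p,cv2.COLOR_RGB2BGR))
# mat segmentation: b/w brightness vs table
g=cv2.cvtColor(p,cv2.COLOR_RGB2HSV)
print("mat",g[168,216],"table",g[168,265], g[150,165])
m=((cv2.GaussianBlur(p,(5,5),0)[...,1]>105)).astype(np.uint8)
print(p[168,216],p[168,265],p[150,165],p[215,190])
c,_=cv2.findContours(cv2.morphologyEx(m,cv2.MORPH_OPEN,np.ones((3,3))),cv2.RETR_EXTERNAL,cv2.CHAIN_APPROX_NONE)
C=get_calibration("top");K=np.array(C["intrinsics"]);T=np.array(C["world_from_camera"])
for k in c:
    if cv2.contourArea(k)<900:continue
    u=k[:,0,:].astype(float)
    ray=np.c_[(u[:,0]-K[0,2])/K[0,0],(u[:,1]-K[1,2])/K[1,1],np.ones(len(u))]@T[:3,:3].T
    s=(.006-T[2,3])/ray[:,2];X=T[:3,3]+ray*s[:,None]
    print(np.round(u.mean(0)),[np.round(x,1) for x in cv2.minAreaRect((X[:,:2]*1000).astype(np.float32))])
print(observe()["time_s"])
E
```

```text
[ 0.6124  0.645  -0.1449 -0.0937  0.6259 -0.1189  0.0703] [50.9 32.7] 77.2
[ 0.607   0.6448 -0.1455 -0.0941  0.6203 -0.119   0.0692] [50.9 37.9] 78.1
[ 0.6036  0.6426 -0.1445 -0.0939  0.6167 -0.1196  0.0727] [50.4 39.2] 77.1
[ 0.6036  0.6423 -0.1451 -0.0936  0.617  -0.119   0.0685] [51.1 37.9] 77.6
[ 0.6071  0.644  -0.1456 -0.0934  0.6201 -0.1191  0.0699] [51.6 37.3] 78.0
[ 0.6122  0.6451 -0.1449 -0.0939  0.6255 -0.1191  0.0699] [51.  32.8] 76.3
[ 0.6141  0.649  -0.1454 -0.0932  0.6305 -0.1189  0.0718] [52.1 34.9] 76.8
[ 0.6138  0.6494 -0.1439 -0.0938  0.6334 -0.1183  0.0714] [50.1 35.6] 76.9
[ 0.6138  0.6494 -0.1448 -0.0937  0.6326 -0.1191  0.0715] [51.3 34.9] 74.7
mat [ 16 157 206] table [ 14 180 160] [ 15 189 150]
[206 148  79] [160 100  47] [150  95  39] [164 103  49]
[225. 238.] [array([384.6, 146.1]), array([108.6, 105.2]), np.float64(89.1)]
[144. 204.] [array([478.9, 374.8]), array([114. , 126.7]), np.float64(21.8)]
[ 92. 185.] [array([533.4, 521.3]), array([255.2,  83.1]), np.float64(10.9)]
[216. 168.] [array([580.8, 170.3]), array([154.9, 154.1]), np.float64(8.4)]
[331. 106.] [array([ 753.2, -160. ]), array([ 74.5, 114.2]), np.float64(8.8)]
[214.  44.] [array([814.7,  67.1]), array([1485.9,  513.7]), np.float64(88.3)]
0.55
```

Mat centre is (0.581, 0.170), with sides of about 154 mm that match the 150 mm mat. The mid-rock stamp origin is about (0.582, -0.262), yaw -13.5°, period about 0.55 s. Next is an IK check for gripping the plane ends with the tool tilted.

```bash
cat >> h.py <<'E'
from scipy.spatial.transform import Rotation as Ro
OFF=.023
def stampR(yaw,th): # th>0: towards flat side
    return Ro.from_euler('ZY',[yaw,-th]).as_matrix()
def toolR(Rs,beta,flip):
    # tool x in stamp frame: (-sin b,0,-cos b)
    x=Rs@np.array([-np.sin(beta),0,-np.cos(beta)]);y=Rs[:,1]*flip
    return np.c_[x,y,np.cross(x,y)]
def rpy(R): return Ro.from_matrix(R).as_euler('xyz')
def tool(point,R,off=OFF): return point+R[:,0]*off  # TCP so that the pad centre is at point
E
python3 - <<'E'
from h import *
O=np.array([.582,-.262,0]);mat=np.array([.581,.170,.006])
q0=np.array(observe()["q"])
g=np.array([.001,0,.036])
for flip in(1,-1):
  for b in (0,15,25,35,45):
    beta=np.radians(b);out=[]
    R=stampR(np.radians(-13.5),0);T=toolR(R,beta,flip);P=O+R@g
    out.append([inverse_kinematics(tool(P+[0,0,h],T),rpy(T)) for h in(0,.1)])
    for yw in(0,16):
      for th in(60,75,90):
        R=stampR(np.radians(yw),np.radians(th));T=toolR(R,beta,flip)
        edge=mat+Ro.from_euler('z',np.radians(yw)).apply([.0295,0,0])
        P=edge+R@(g-np.array([-.016,0,.0025]))
        j=inverse_kinematics(tool(P,T),rpy(T)); out.append((yw,th,round(P[2],3),None if j is None else np.round(j,2).tolist()))
    print(flip,b,[None if j is None else np.round(j,2).tolist() for j in out[0]]);[print("    ",o) for o in out[1:]]
E
```

```text
1 0 [[-0.55, 0.49, 1.63, 0.0, 1.03, -1.88], [-0.55, 0.36, 1.59, 0.0, 1.2, -1.88]]
     (0, 60, np.float64(0.037), [0.27, 0.34, 2.3, 3.58, 0.58, 1.33])
     (0, 75, np.float64(0.031), [0.3, 0.59, 2.29, 3.48, 1.06, 1.48])
     (0, 90, np.float64(0.023), [0.32, 0.88, 2.19, 3.46, 1.5, 1.55])
     (16, 60, np.float64(0.037), [0.06, 0.32, 2.34, 2.79, 0.58, 1.76])
     (16, 75, np.float64(0.031), [0.03, 0.57, 2.34, 2.87, 1.09, 1.63])
     (16, 90, np.float64(0.023), [0.02, 0.88, 2.23, 2.88, 1.55, 1.58])
1 15 [[-0.51, 0.66, 1.39, -0.07, 1.34, -1.82], [-0.51, 0.54, 1.36, -0.07, 1.49, -1.83]]
     (0, 60, np.float64(0.037), None)
     (0, 75, np.float64(0.031), [0.27, 0.35, 2.31, 3.57, 0.6, 1.35])
     (0, 90, np.float64(0.023), [0.31, 0.61, 2.29, 3.48, 1.08, 1.49])
     (16, 60, np.float64(0.037), None)
     (16, 75, np.float64(0.031), [0.05, 0.33, 2.35, 2.79, 0.61, 1.75])
     (16, 90, np.float64(0.023), [0.03, 0.6, 2.34, 2.87, 1.11, 1.63])
1 25 [[-0.49, 0.79, 1.22, -0.11, 1.55, -1.8], [-0.49, 0.68, 1.2, -0.11, 1.69, -1.82]]
     (0, 60, np.float64(0.037), [0.21, 0.21, 2.14, -0.57, 0.23, -0.
[... 3104 characters left out ...]
float64(0.031), None)
     (16, 90, np.float64(0.023), [0.06, 0.29, 2.35, 2.74, 0.47, -1.34])
-1 45 [[-0.47, 1.08, 0.87, -0.18, 1.96, 1.34], [-0.47, 0.96, 0.87, -0.19, 2.07, 1.32]]
     (0, 60, np.float64(0.037), [0.18, 0.3, 1.91, -0.07, 0.68, 1.8])
     (0, 75, np.float64(0.031), [0.21, 0.22, 2.11, -0.33, 0.32, 2.07])
     (0, 90, np.float64(0.023), [0.24, 0.24, 2.25, 4.1, 0.21, -2.35])
     (16, 60, np.float64(0.037), [0.14, 0.29, 1.91, 0.06, 0.68, 1.39])
     (16, 75, np.float64(0.031), [0.11, 0.2, 2.13, 0.28, 0.31, 1.16])
     (16, 90, np.float64(0.023), None)<sys>:0: UserWarning: Gimbal lock detected. Setting third angle to zero since it is not possible to uniquely determine all angles.
```

The tool can grasp at 45° pointing back towards the robot and then turn the stamp 60–75° onto its foot edge over the mat, staying on the same wrist branch and well clear of the mat. I'll approach and look before closing.

```bash
python3 - <<'E'
from h import *
O=np.array([.582,-.262,0]);g=np.array([.001,0,.036]);beta=np.radians(45)
R=stampR(np.radians(-13.5),0);T=toolR(R,beta,-1);P=tool(O+R@g,T)
print("target",P, np.round(rpy(T),3))
gripper_to(.085,30)
movep(P-T[:,0]*.13+[0,0,.04],rpy(T))
move_l(P-T[:,0]*.10,feed=.15)
s=observe();print(s["time_s"],s["eef_pos"],s["ft_force"])
p,d=get_image("scene");q,_=get_image("top")
a=cv2.resize(p[100:240,60:200],(390,390),interpolation=cv2.INTER_CUBIC)
b=cv2.resize(q[100:220,310:430],(390,390),interpolation=cv2.INTER_CUBIC)
cv2.imwrite("pics/hover.png",cv2.cvtColor(np.hstack([a,b]),cv2.COLOR_RGB2BGR))
E
```

```text
target [ 0.56715827 -0.25843682  0.01973654] [0.    0.785 2.906]
3.6 [ 0.63585737 -0.27589153  0.09166395] [-0.34413425  0.03775069  1.37234067]
```

View pics/hover.png

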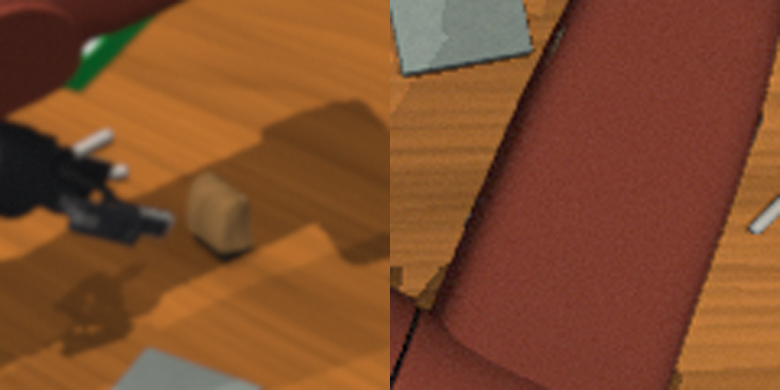

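The picture shows the open fingers (crop left, about 120,200) on the far side of the rocker at (215,215), lined up with it. The top view is hidden by the arm. I'll go in and close.

```bash
python3 - <<'E'
from h import *
O=np.array([.582,-.262,0]);g=np.array([.001,0,.036]);beta=np.radians(45)
R=stampR(np.radians(-13.5),0);T=toolR(R,beta,-1);P=tool(O+R@g,T)
print(move_l(P,feed=.12,max_force=8))
s=observe();print(s["time_s"],s["eef_pos"],s["ft_force"])
p,d=get_image("scene")
gripper_to(.045,30)
s=observe();print(s["time_s"],s["opening"],s["eef_pos"],s["ft_force"])
p2,d2=get_image("scene");np.save("/tmp/g_scene.npy",d2)
f=lambda p:cv2.resize(p[130:230,80:180],(390,390),interpolation=cv2.INTER_CUBIC)
cv2.imwrite("pics/grip.png",cv2.cvtColor(np.hstack([f(p),f(p2)]),cv2.COLOR_RGB2BGR))
E
```

```text
False
4.6833 [ 0.56808997 -0.25881871  0.02066403] [0.13589667 0.41752885 1.08093968]
5.15 0.04951439843039138 [ 0.56744901 -0.25854639  0.02006465] [ 0.79109194 -0.80509299  1.40844172]
```

View pics/grip.png

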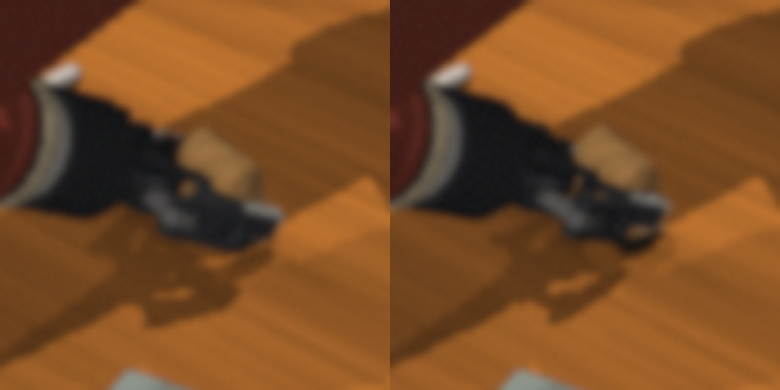

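The stamp is gripped at an opening of 49.5 mm against its 50 mm length. I'll lift it, carry it over the mat turned 65°, and measure the real tilt there, where the foot faces the scene camera.

```bash
python3 - <<'E'
from h import *
g=np.array([.001,0,.036]);beta=np.radians(45);mat=np.array([.581,.170,.006])
s=observe();e=np.array(s["eef_pos"])
move_l(e+[0,0,.13],feed=.15)
s=observe();print(s["time_s"],s["opening"],s["ft_force"])
yw=np.radians(14);th=np.radians(65)
R=stampR(yw,th);T=toolR(R,beta,-1)
edge=mat+Ro.from_euler('z',yw).apply([.0295,0,0])
P=tool(edge+R@(g-np.array([-.016,0,.0025])),T)+[0,0,.07]
j=inverse_kinematics(P,rpy(T));print(np.round(j,2))
movep(P,rpy(T))
hold(.2)
s=observe();print(s["time_s"],s["opening"],s["eef_pos"],P,s["ft_force"])
p,d=get_image("scene");q,d2=get_image("top");np.save("/tmp/c_scene.npy",d);np.save("/tmp/c_top.npy",d2)
cv2.imwrite("pics/c_scene.png",cv2.cvtColor(p,cv2.COLOR_RGB2BGR))
cv2.imwrite("pics/c_top.png",cv2.cvtColor(q,cv2.COLOR_RGB2BGR))
a=cv2.resize(p[150:300,200:350],(390,390),interpolation=cv2.INTER_CUBIC)
b=cv2.resize(q[90:240,140:290],(390,390),interpolation=cv2.INTER_CUBIC)
cv2.imwrite("pics/carry.png",cv2.cvtColor(np.hstack([a,b]),cv2.COLOR_RGB2BGR))
E
```

```text
6.2167 0.04964313659913519 [ 0.41249641  0.58690081 -0.74930231]
[0.14 0.13 1.97 0.06 0.7  1.43]
8.025 0.049544218340547376 [0.59549109 0.1727247  0.08399994] [0.59476817 0.17343279 0.08395201] [ 0.43046491 -1.1061126  -0.79012311]
```

View pics/carry.png

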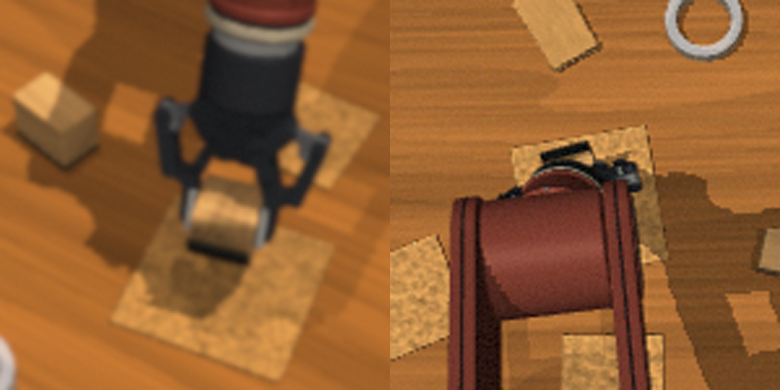

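The left picture shows the stamp between the pads at (225,215), back up and black foot towards the camera, above the mat. I'll fit its actual tilt now.

```bash
python3 - <<'E'
from h import *
g=np.array([.001,0,.036]);beta=np.radians(45)
s=observe();e=np.array(s["eef_pos"])
T=Ro.from_euler('xyz',s["tcp_rot"]).as_matrix()
# nominal stamp from tool
M=toolR(np.eye(3),beta,-1); R=T@M.T; Og=e-T[:,0]*OFF-R@g
for n,f in(("scene","c_scene"),("top","c_top")):
    d=np.load(f"/tmp/{f}.npy");p=cv2.imread(f"pics/{f}.png")
    W=cloud(n,d);L=(W-Og)@R
    m=(d>0)&(np.abs(L[...,1])<.02)&(np.abs(L[...,0])<.035)&(L[...,2]>-.02)&(L[...,2]<.08)
    X=L[m]*1000;br=p[m].mean(1);uv=np.argwhere(m)
    print(n,m.sum())
    i=np.argsort(X[:,2])
    # bin by z
    for z0 in range(-20,80,4):
        k=(X[:,2]>=z0)&(X[:,2]<z0+4)
        if k.sum()>2: print(z0+2,k.sum(),"x",np.round(np.percentile(X[k,0],[5,50,95]),1),"br",np.round(br[k].mean()))
E
```

```text
scene 618
2 75 x [-5.7  8.3 17.4] br 27.0
6 32 x [13.2 17.1 19. ] br 44.0
10 21 x [-0.4  2.7  5.6] br 62.0
14 56 x [ 3.9  8.3 14.2] br 71.0
18 56 x [10.7 17.6 21.4] br 83.0
22 33 x [16.8 19.3 21.3] br 102.0
26 41 x [15.9 19.  21. ] br 126.0
30 37 x [16.3 18.3 21.3] br 150.0
34 35 x [16.  18.2 20.4] br 159.0
38 35 x [14.3 17.2 19.1] br 151.0
42 36 x [13.9 16.1 18.2] br 133.0
46 33 x [12.6 14.6 16.4] br 108.0
50 36 x [11.2 12.8 16.3] br 91.0
54 31 x [ 9.6 11.3 13.6] br 84.0
58 28 x [ 7.5  8.9 11.5] br 80.0
62 29 x [5.2 7.6 9.6] br 88.0
66 3 x [1.  2.2 3. ] br 93.0
top 85
2 29 x [ 2.9  9.  17.4] br 31.0
6 31 x [ 4.3 12.3 17.2] br 22.0
18 10 x [17.  18.5 18.9] br 74.0
22 8 x [16.6 18.5 21.1] br 114.0
26 4 x [17.  17.7 19.8] br 143.0
```

```bash
python3 - <<'E'
from h import *
g=np.array([.001,0,.036]);beta=np.radians(45)
s=observe();e=np.array(s["eef_pos"])
T=Ro.from_euler('xyz',s["tcp_rot"]).as_matrix()
M=toolR(np.eye(3),beta,-1); R=T@M.T; Og=e-T[:,0]*OFF-R@g
n,f="scene","c_scene"
d=np.load(f"/tmp/{f}.npy");p=cv2.imread(f"pics/{f}.png");W=cloud(n,d);L=(W-Og)@R*1000
u=int(project("scene",Og+R@[.0,0,.03])[0]);print("u",u)
for v in range(212,262,1):
    print(v,[(L[v,x].round(0).astype(int).tolist(),int(p[v,x].mean())) for x in(u-8,u,u+8)])
E
```

```text
u 287
212 [([47, -22, 60], 48), ([-156, -38, 123], 83), ([50, 9, 67], 33)]
213 [([49, -22, 58], 62), ([-155, -37, 120], 104), ([47, 9, 66], 50)]
214 [([46, -22, 57], 75), ([-150, -36, 116], 112), ([-152, -17, 121], 79)]
215 [([42, -22, 56], 86), ([-152, -36, 114], 115), ([-151, -16, 119], 103)]
216 [([-147, -53, 106], 91), ([-147, -34, 110], 115), ([-153, -16, 117], 112)]
217 [([-148, -52, 104], 90), ([-147, -33, 108], 112), ([-149, -15, 113], 115)]
218 [([8, -26, 59], 86), ([8, -10, 63], 100), ([-149, -14, 111], 113)]
219 [([12, -24, 56], 83), ([8, -9, 61], 87), ([-149, -14, 108], 106)]
220 [([14, -23, 53], 82), ([9, -8, 58], 81), ([6, 7, 63], 94)]
221 [([15, -23, 51], 85), ([13, -7, 55], 81), ([5, 8, 61], 84)]
222 [([15, -22, 49], 94), ([9, -7, 54], 81), ([9, 9, 58], 81)]
223 [([13, -22, 47], 112), ([12, -6, 51], 83), ([12, 10, 55], 82)]
224 [([15, -21, 45], 135), ([14, -5, 49], 92), ([14, 10, 53], 85)]
225 [([13, -21, 43], 148), ([15, -5, 47], 109), ([11, 11, 51], 88)]
226 [([17, -20, 40], 155), ([15, -4, 45], 128), ([16, 12, 48], 91)]
227 [([16, -19, 38], 161), ([16, -3, 42], 138
[... 1577 characters left out ...]
 ([1, 23, 1], 64)]
252 [([-94, -22, 10], 82), ([-98, -5, 15], 73), ([-8, 23, 1], 83)]
253 [([-93, -21, 7], 82), ([-94, -4, 12], 77), ([-98, 13, 17], 103)]
254 [([-91, -20, 5], 81), ([-95, -3, 10], 78), ([-99, 13, 15], 116)]
255 [([-88, -19, 2], 78), ([-97, -3, 8], 77), ([-98, 14, 13], 124)]
256 [([-90, -19, 0], 75), ([-93, -2, 5], 76), ([-94, 15, 10], 129)]
257 [([-91, -18, -2], 72), ([-93, -1, 3], 78), ([-93, 16, 8], 128)]
258 [([-90, -18, -4], 72), ([-87, 0, 0], 81), ([-92, 17, 5], 123)]
259 [([-88, -17, -7], 75), ([-90, 0, -2], 81), ([-89, 17, 3], 116)]
260 [([-86, -16, -9], 79), ([-89, 1, -4], 78), ([-90, 18, 1], 115)]
261 [([-83, -15, -12], 81), ([-93, 1, -6], 75), ([-87, 19, -2], 114)]
```

The profile shows a waist between foot and shoulder. The foot, the back (19 mm at most) and the top (66 mm) match the nominal hold, so the frozen tilt is within about 3° of upright. I'll set the foot edge down on the mat at 70° and release.

```bash
python3 - <<'E'
from h import *
g=np.array([.001,0,.036]);beta=np.radians(45);mat=np.array([.581,.170,.006])
yw=np.radians(14);th=np.radians(70)
R=stampR(yw,th);T=toolR(R,beta,-1)
edge=mat+Ro.from_euler('z',yw).apply([.0295,0,0])
P=tool(edge+R@(g-np.array([-.016,0,.0025])),T)
movep(P+[0,0,.03],rpy(T));hold(.2)
move_l(P+[0,0,.008],feed=.06)
s=observe();f0=s["ft_force"];print(s["time_s"],s["eef_pos"],P,f0)
hit=move_l(P-[0,0,.004],feed=.015,max_force=3)
s=observe();print(hit,s["time_s"],s["eef_pos"]-P,s["ft_force"],s["opening"])
p,d=get_image("scene")
a=cv2.resize(p[180:300,220:340],(480,480),interpolation=cv2.INTER_CUBIC)
cv2.imwrite("pics/touch.png",cv2.cvtColor(a,cv2.COLOR_RGB2BGR))
E
```

```text
9.15 [0.59356485 0.17320227 0.01969789] [0.59415222 0.17327922 0.01258737] [-0.82359434  0.42681666 -1.52181713]
True 9.7417 [ 9.18947625e-05  1.67029710e-05 -4.86415112e-04] [-1.15737265 -0.06867928  5.80897251] 0.04932328448014579
```

View pics/touch.png

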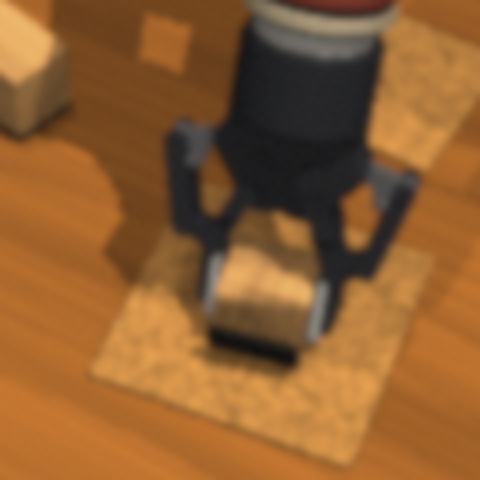

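The foot edge touched at the predicted height (0.5 mm off). I'll release, back out along the tool axis, and look.

```bash
python3 - <<'E'
from h import *
gripper_to(.085);hold(.4)
s=observe();print(s["time_s"],s["opening"],s["ft_force"])
T=Ro.from_euler('xyz',s["tcp_rot"]).as_matrix();e=np.array(s["eef_pos"])
move_l(e-T[:,0]*.12,feed=.12)
q=np.array(observe()["q"]);q[0]-=1.3
set_joints(q)
hold(.2);print(observe()["time_s"],observe()["eef_pos"])
p,d=get_image("scene");q,d2=get_image("top");np.save("/tmp/e_scene.npy",d);np.save("/tmp/e_top.npy",d2)
cv2.imwrite("pics/e_scene.png",cv2.cvtColor(p,cv2.COLOR_RGB2BGR));cv2.imwrite("pics/e_top.png",cv2.cvtColor(q,cv2.COLOR_RGB2BGR))
a=cv2.resize(p[200:320,230:350],(390,390),interpolation=cv2.INTER_CUBIC)
b=cv2.resize(q[110:230,160:280],(390,390),interpolation=cv2.INTER_CUBIC)
cv2.imwrite("pics/end.png",cv2.cvtColor(np.hstack([a,b]),cv2.COLOR_RGB2BGR))
W=cloud("top",d2)[135:205,180:252].reshape(-1,3)
w=W[(W[:,2]>.020)];print(len(w),[np.round(x,1) for x in cv2.minAreaRect((w[:,:2]*1000).astype(np.float32))],np.percentile(w[:,2],[50,95,100]).round(4))
W=cloud("top",d2)[165:213,265:330].reshape(-1,3);w=W[W[:,2]>.012]
print("block",[np.round(x,1) for x in cv2.minAreaRect((w[:,:2]*1000).astype(np.float32))])
E
```

```text
10.6417 0.08489542640549438 [ 0.46971505 -0.52336471 -0.48593823]
14.4 [ 0.30094818 -0.48064647  0.11916814]
431 [array([502.3, 121.7]), array([255.7,  65.4]), np.float64(31.0)] [0.0371 0.044  1.1159]
block [array([469.1, -33. ]), array([ 72.8, 153.9]), np.float64(69.7)]
```

View pics/end.png

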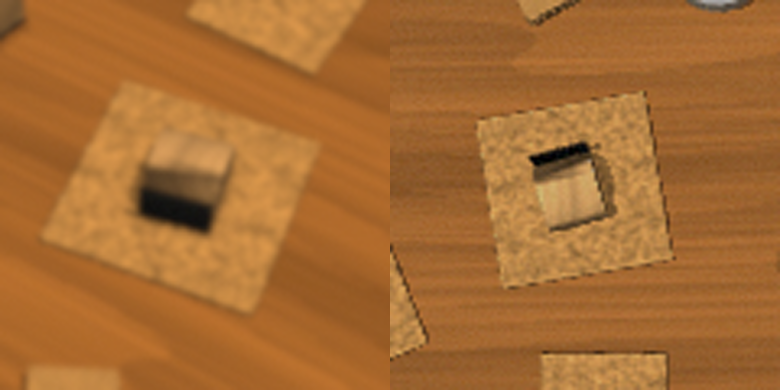

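The rocker lies on its flat side in the mat's middle, back up, with the foot away from the robot (top crop, centre about 570,185 on a mat centred about 575,190). Zero-depth pixels spoiled those two numbers, so I'll recompute without them.

```bash
python3 - <<'E'
from h import *
for n in("top","scene"):
    d=np.load(f"/tmp/e_{n}.npy");W=cloud(n,d);ok=(d>.1)
    for k,c in(("stamp",(.581,.170)),("block",(.518,-.051))):
        m=ok&(np.hypot(W[...,0]-c[0],W[...,1]-c[1])<.07)&(W[...,2]>(.018 if k=="stamp" else .012));w=W[m]
        print(n,k,[np.round(x,1) for x in cv2.minAreaRect((w[:,:2]*1000).astype(np.float32))],np.percentile(w[:,2],[50,98]).round(4))
E
```

```text
top stamp [array([581., 170.]), array([65.3, 50.5]), np.float64(14.2)] [0.0367 0.0436]
top block [array([517.9, -50.9]), array([69.9, 44.5]), np.float64(77.1)] [0.0532 0.0575]
scene stamp [array([581.8, 169.4]), array([67.3, 50.3]), np.float64(13.8)] [0.038  0.0437]
scene block [array([517.9, -50.7]), array([72.7, 47. ]), np.float64(77.0)] [0.0529 0.0583]
```

```bash
python3 - <<'E'
from plant import *
s=observe();print(s["time_s"],s["ft_force"],s["opening"]);job_done()
E
```

```text
14.5 [ 0.63710315  0.0600317  -0.42228365] 0.08509848002849338
the job is handed in; nothing more can be done
```

The rocker stamp is lying on its flat side in the middle of the largest cork mat, released, and I handed the job in at 14.5 s. I gripped it by its plane ends to steady it, lifted it over and tilted it 70°. I then set the foot edge down on light contact (about 6 N at most) and let go, so it settled onto the flat side.

Last checks:
- **Stamp:** the top camera puts its centre at (0.581, 0.170) and the scene camera at (0.582, 0.169), against a mat centre of (0.581, 0.170). The footprint measures 65–67 × 50 mm. Its top is about 44 mm up where 41 mm is expected, within the depth noise seen in earlier readings.
- **Block stamp:** within about 1 mm of where it started, in both cameras.
- **Gripper:** open and well clear of everything.

My first read of the final positions was wrong because it included pixels with no depth reading; the figures above are without them. I could only fix the stamp's tilt in the grip to about 3°, but it made contact within 0.5 mm of the predicted height.

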